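# Snap the collet nut onto its collet and set it on the chuck

## Robot

A 6-joint arm with a two-finger parallel gripper is mounted at the origin on the work surface. World frame = base frame: x ahead of the robot, y to its left, z up, the work surface at z = 0. Lengths are in m, angles in rad, forces in N, time in s.
With the tool pointing down it reaches from about 0.35 to 1 m from the base axis. Payload 7.1 kg.
Tool frame: the origin (TCP) lies between the finger pads; the fingertips stand 22 mm ahead of it and the grasp point (between the pads) lies 3 mm ahead of it; x points along the fingers, y is the direction in which the jaws open and shut, and the axes are right-handed (so a half turn about x gives the same grasp; the last joint's range is limited). The gripper opens to 85 mm and grips with 20 to 120 N. Pads are 22 mm wide; open, the fingers measure 114 mm over their backs; the gripper's body (76 mm by 85 mm) begins 54 mm behind the grasp point. The pads swing forward as they close: fully open they stand 13 mm farther back than shut.
Start: joints at [1.264, 0.423, 1.63, -0, 1.089, -0.019], TCP at [0.177, 0.599, 0.217] pointing down, gripper open.
Joint ranges: [-3, 3], [-0.9, 2.11], [0.09, 2.58], [-1.31, 4.45], [0.11, 2.69], [-2.54, 2.54]. Speed limits (rad/s): [2.39, 2.39, 3.01, 3.14, 3.14, 3.14].

## Interface

Orientations are given as a rotation vector (axis times angle).
In Python, from rig import manip gives the robot as it stands. The module is installed in compiled form; this text tells all that it offers. Calls block until the motion is done:
- manip.move_to(position, orientation): joint-space move of the TCP to a pose.
- manip.servo_line(position, orientation=None, rate=0.15): straight line of the TCP; orientation=None keeps the orientation; rate is the mean speed in m/s.
- manip.set_joints(angles): joint-space move.
- manip.command_gripper(opening, f_grip=None): finger opening in m; f_grip is the grip in N (None keeps the last); returns when the fingers have stopped.
- manip.hold(seconds).
- manip.solve_ik(position, orientation): joint angles nearest the present ones, or None.
- manip.camera(name): name is "scene" or "top" or "wrist"; returns a dict with "image" (420x560x3 uint8, red, green, blue), "fx", "fy", "cx", "cy" (pixels), "k1" (the pictures are not rectified: a ray, as slopes to the right and down, at radius r is drawn at 1 + k1 r^2 times it, then the intrinsics apply), "cam_to_world" (4x4, takes a point from camera to world coordinates); the wrist camera has in their place "mount" (4x4, takes a point from camera to tool coordinates, whose origin is the TCP and whose axes are the tool frame's). Camera axes: x right, y down, z forward; pixel columns grow to the right and rows downward; lengths in m; the calibration is good to about 2 mm. A picture is of the moment at which its call begins: read the wrist's pose just before it. There is no depth.
A pose or a line that the arm cannot do raises manip.IKError and nothing moves.
- manip.sign_off(): hands the job in, once; it reports no verdict.
Readings, each from a call of its own:
- manip.get_time(): time.
- manip.get_joint_positions(): joint angles.
- manip.get_joint_vel(): joint speeds.
- manip.get_tau(): joint torques, N m.
- manip.get_position(): TCP position.
- manip.get_ee_rot(): TCP orientation.
- manip.get_contact_force(): force on the tool from outside, world axes, zero at the start.
- manip.get_torque(): the same for the moment, N m.
- manip.get_width(): finger opening in m.
Only numpy, scipy, OpenCV 4.12 (cv2) and the standard library are available. Lean on these libraries where they do the work, as an engineer would, in place of code of your own. Each camera call takes 0.05 s, during which the arm holds its last target.

## Task

Press the collet nut down over the collet with the large 16 mm bore, where it stands in the foam tray, until you feel it snap home, bearing down with no more than 15 N. Then lift the two out together by the nut and set them down gently, without dropping, on the nose of the collet chuck in the tightening stand, sitting level and fully down, and let go. Leave the other three collets and everything else on the bench where they are.

Things in the scene. Friction and masses are not known exactly. Their poses are not given: they have to be found in the camera images.
- nut_center (a point): Centre of the dark steel hexagonal collet nut, 12 mm above its underside; z up. It starts on the bench, open mouth down. 46 mm across flats, 53 mm across corners, 24.5 mm high, flats 22 mm high from the underside; one flat faces the frame's +x, the others every 60 deg. Mouth 41 mm wide; 20 mm above the underside a shoulder with a hole of about 20 mm stops the collet's nose. 0.25 kg.
- nut_ring (a point): Centre of the nut's sprung extraction ring, inside the nut on its axis, 11.7 mm above its underside. The ring's opening is 27.6 mm and spreads as it is pushed over a collet's nose.
- collet_center (a point): Centre of the collet to use, half-way up: bright slotted steel, 44 mm high, standing wide nose up in a tray pocket, 32 mm of it out of the foam; z is its axis, up. 33 mm across at the widest, 25 mm at the foot. It alone has a large 16 mm bore; the other three have 6 mm bores. 0.14 to 0.22 kg.
- collet_nose (a point): Centre of that collet's top face, 24 mm across; flaring to a 31.6 mm lip 5 mm below, over a 27 mm groove. As the ring is pressed over it the resistance grows to some 5 to 12 N (most when squarely centred); then it snaps over the lip and the force falls by a third or more at once. The collet's centre lies 21 mm below the nut's centre at first touch, over 17 before the snap, 14 snapped (15 if hung).
- tray: Collet tray: dark foam 166 x 166 x 32 mm in a low metal frame, fixed. Origin: centre of its underside. Four pockets, 31 mm wide, 12 mm deep, at x, y = +-37 mm. The foam under them yields when pressed, not alike (1 to 8 N per mm: some crushed soft, some firm, which cannot be seen): a collet sinks 1 to 13 mm before the snap, then springs back. Over 15 N is too much.
- chuck_nose (a point): Centre of the rim of the collet chuck's nose, 132 mm above the bench; the chuck stands nose up in a fixed stand with a 110 mm square base. z up. The nose is a tube, 34.8 mm bore, 40 mm deep, 38 mm outside, rim bevelled to 35.6 mm; 6 mm below the rim the thread begins, 43.6 mm across: the nut's underside rests there, its centre 6 mm above this point. The body below is 50 mm wide.
- spanner: Dark steel hook spanner lying flat, about 220 mm long, 7 mm thick. Origin under the handle. Bystander.
- gauge_block: Ground steel block with holes, 76 x 51 x 25 mm. Origin at the centre of its underside. Bystander.
- oil_bottle: White squeeze oil bottle with a spout, 52 mm wide, 145 mm high. Origin at the centre of its underside. Bystander.
- mill_tube: End mill in a clear square tube with a cap, lying, 90 x 22 x 22 mm. Origin under its centre. Bystander.
- brush: Bench brush lying flat, 200 mm long, 20 mm high. Origin under its centre. Bystander.
- collet_b_center (a point): Centre (half-way up) of a second collet, the same outside but with a 6 mm bore, in a tray pocket. Leave it.
- collet_c_center (a point): Centre (half-way up) of a third collet, the same outside but with a 6 mm bore, in a tray pocket. Leave it.
- collet_d_center (a point): Centre (half-way up) of a fourth collet, the same outside but with a 6 mm bore, in a tray pocket. Leave it.

How it is judged:
By the outcome, as a careful person would: the job done as asked, in the order asked, and still so for the second after the job is handed in, with the robot touching nothing.
It also fails if it takes over 72 s, if anything falls off the work surface, if the arm or the gripper's body presses on something with over 40 N, if the wrist force passes 120 N, or if a joint passes its speed limit or range.

## Working session

There is one attempt and no reset: what is moved stays moved. The work goes in short steps, each a Python script; the robot and the scene stay as the last script left them, time stands still between calls to the robot, and variables do not carry over. Pictures are saved under pics/ and viewed, and the job is handed in when it is done.

```bash
mkdir -p pics; cat > h.py <<'E'
import numpy as np, cv2
from rig import manip
from scipy.spatial.transform import Rotation as R
def snap(n,tag):
    p=np.array(manip.get_position()); o=np.array(manip.get_ee_rot())
    c=manip.camera(n); cv2.imwrite(f'pics/{tag}.png',c['image'][:,:,::-1])
    np.savez(f'pics/{tag}.npz',**{k:v for k,v in c.items() if k!='image'},p=p,o=o,image=c['image'])
    return c
def ext(tag):
    c=np.load(f'pics/{tag}.npz')
    if 'cam_to_world' in c: return c,c['cam_to_world']
    T=np.eye(4);T[:3,:3]=R.from_rotvec(c['o'].ravel()).as_matrix() if c['o'].size==3 else c['o'];T[:3,3]=c['p']
    return c,T@c['mount']
def ray(tag,u,v):
    c,T=ext(tag)
    x=(u-c['cx'])/c['fx'];y=(v-c['cy'])/c['fy']
    K=np.array([[1,0,0],[0,1,0],[0,0,1.]])
    q=cv2.undistortPointsIter(np.array([[[x,y]]],float),K,np.array([float(c['k1']),0,0,0]),None,None,(3,50,1e-12))[0,0]
    return T[:3,3],T[:3,:3]@np.array([q[0],q[1],1])
def atz(tag,u,v,z):
    o,d=ray(tag,u,v); return o+d*(z-o[2])/d[2]
def proj(tag,P):
    c,T=ext(tag); p=np.linalg.inv(T)@np.append(P,1); x,y=p[:2]/p[2]; s=1+c['k1']*(x*x+y*y)
    return np.array([c['fx']*x*s+c['cx'],c['fy']*y*s+c['cy']])
def tri(obs):
    A=np.zeros((3,3));b=np.zeros(3)
    for t,u,v in obs:
        o,d=ray(t,u,v);d=d/np.linalg.norm(d);M=np.eye(3)-np.outer(d,d);A+=M;b+=M@o
    return np.linalg.solve(A,b)
def crop(tag,u0,v0,u1,v1,s,out):
    im=cv2.imread(f'pics/{tag}.png')[v0:v1,u0:u1]
    cv2.imwrite(f'pics/{out}.png',cv2.resize(im,None,fx=s,fy=s,interpolation=cv2.INTER_CUBIC))
E
python3 - <<'E'
from h import *
for n in('scene','top','wrist'):
    c=snap(n,n+'0'); print(n,c['fx'],c['k1'],c.get('cam_to_world',c.get('mount')))
print(manip.get_time(),manip.get_position(),manip.get_ee_rot(),manip.get_contact_force(),manip.get_width())
E
```

```text
scene 535.1030670811608 -0.1124583343776628 [[ 0.48208416  0.4832084  -0.73082453  1.52633934]
 [ 0.87587143 -0.24574253  0.41528284 -0.56175946]
 [ 0.02107349 -0.84030961 -0.54169702  0.85724768]
 [ 0.          0.          0.          1.        ]]
top 450.3450528475312 -0.0034525258021224805 [[ 0.02148282 -0.99846801  0.05099142  0.46682865]
 [-0.99961725 -0.02234083 -0.01631667  0.00907721]
 [ 0.01743087 -0.05062138 -0.99856579  1.23804765]
 [ 0.          0.          0.          1.        ]]
wrist 293.3521085842277 -0.015727226637725102 [[-1.79044269e-04 -2.60424997e-01  9.65494065e-01 -1.55705627e-01]
 [ 9.99999578e-01  8.23095578e-04  4.07458597e-04 -4.56199071e-05]
 [-9.00806299e-04  9.65493730e-01  2.60424740e-01 -6.57741957e-02]
 [ 0.00000000e+00  0.00000000e+00  0.00000000e+00  1.00000000e+00]]
0.15 [0.17723761 0.59887225 0.21668201] [ 0.2249553   1.55918009 -0.22688759] [-0.73033347  0.7584403   0.1578509 ] 0.08549843665001634
```

View pics/scene0.png

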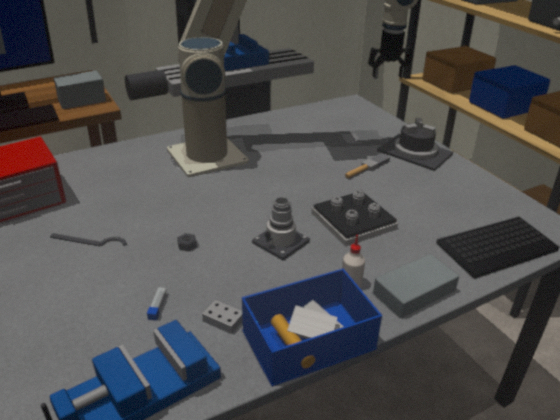

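View pics/top0.png

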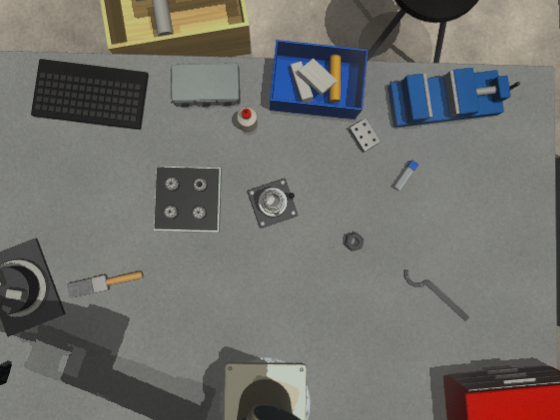

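View pics/wrist0.png

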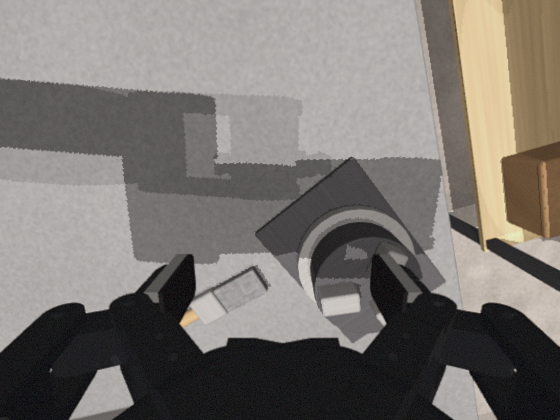

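```bash
python3 - <<'E'
from h import *
crop('top0',145,155,235,240,7,'t_tray');crop('top0',240,170,310,235,9,'t_chuck');crop('top0',330,220,380,260,12,'t_nut')
crop('scene0',305,180,405,245,8,'s_tray')
E
```

```text
(no output)
```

View pics/t_tray.png

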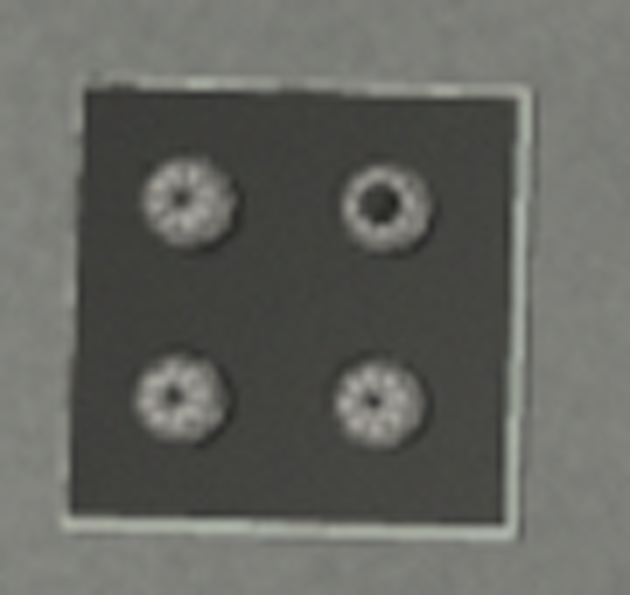

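View pics/t_chuck.png

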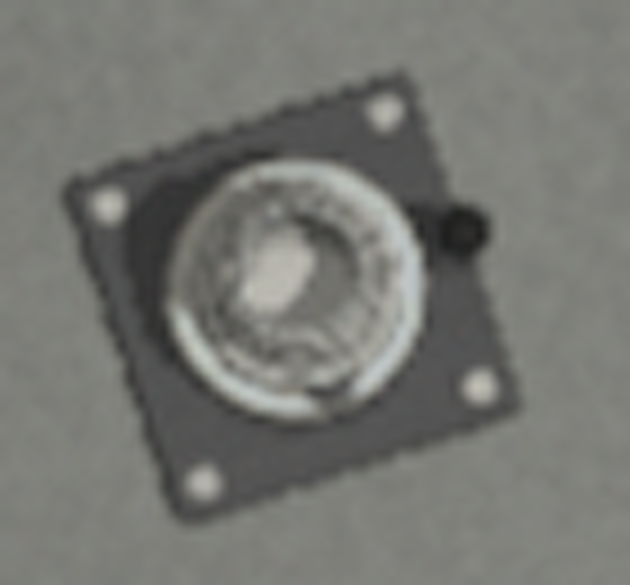

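View pics/t_nut.png

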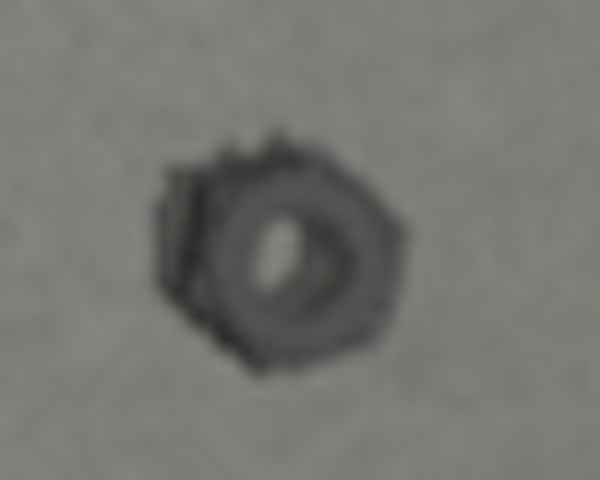

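View pics/s_tray.png

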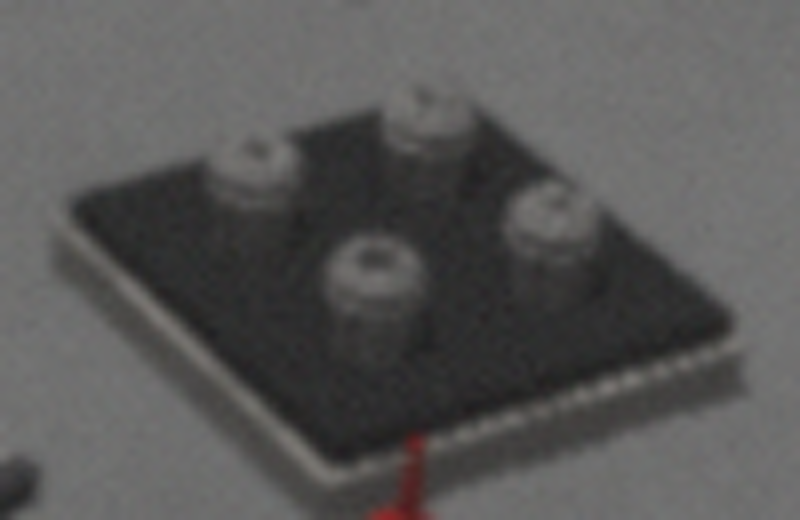

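```bash
python3 - <<'E'
from h import *
f=lambda u0,v0,s,U,V:(u0+(U+.5)/s-.5,v0+(V+.5)/s-.5)
print('collet',atz('top0',*f(145,155,7,381,204),.064))
for q in((188,201),(180,398),(375,402)): print('oth',atz('top0',*f(145,155,7,*q),.064))
print('tray',[atz('top0',*f(145,155,7,*q),.032)[:2] for q in((83,85),(528,92),(515,535),(66,525))])
print('chuck',atz('top0',*f(240,170,9,310,265),.132),[atz('top0',*f(240,170,9,*q),.01)[:2] for q in((68,188),(405,70),(518,405),(185,522))])
print('nut',atz('top0',*f(330,220,12,303,243),.0245))
E
```

```text
collet [0.58333551 0.18465165 0.064     ]
oth [0.5827927  0.25639008 0.064     ]
oth [0.50931083 0.256933   0.064     ]
oth [0.50942787 0.18467254 0.064     ]
tray [array([0.62963315, 0.30469463]), array([0.6309854 , 0.13442925]), array([0.46104053, 0.13471093]), array([0.46117019, 0.30531248])]
chuck [ 0.54310571 -0.01074746  0.132     ] [array([0.57328234, 0.06105475]), array([ 0.61168595, -0.04059448]), array([ 0.51038476, -0.07695841]), array([0.47274728, 0.02321836])]
nut [ 0.44521416 -0.23295473  0.0245    ]
```

```bash
cat >> h.py <<'E'
def ori(a):
    c,s=np.cos(a),np.sin(a)
    return R.from_matrix(np.array([[0,c,s],[0,s,-c],[-1,0,0.]])).as_rotvec()
def st(m=''): 
    print(m,'t %.2f'%manip.get_time(),'p',np.round(manip.get_position(),4),'F',np.round(manip.get_contact_force(),2),'w %.4f'%manip.get_width())
E
python3 - <<'E'
from h import *
M=R.from_rotvec(manip.get_ee_rot()).as_matrix();print(M.round(3)); a=np.arctan2(M[1,1],M[0,1]);print('a',a)
for y in(-1,-.5,0,.5,1):
    a2=-.48+a-1.245+y
    for P in((.445,-.233,.16),(.583,.184,.16),(.543,-.01,.25)):
        q=manip.solve_ik(P,ori(a2)); print(round(a2,2),P,None if q is None else np.round(q,2))
E
```

```text
[[-0.     0.284  0.959]
 [-0.001  0.959 -0.284]
 [-1.    -0.001 -0.   ]]
a 1.2829731863586433
-1.44 (0.445, -0.233, 0.16) [-0.51  0.33  1.94  0.    0.87  0.94]
-1.44 (0.583, 0.184, 0.16) [0.29 0.47 1.7  0.   0.97 1.73]
-1.44 (0.543, -0.01, 0.25) [-0.04  0.26  1.78  0.    1.1   1.4 ]
-0.94 (0.445, -0.233, 0.16) [-0.51  0.33  1.94  0.    0.87  0.44]
-0.94 (0.583, 0.184, 0.16) [0.29 0.47 1.7  0.   0.97 1.23]
-0.94 (0.543, -0.01, 0.25) [-0.04  0.26  1.78  0.    1.1   0.9 ]
-0.44 (0.445, -0.233, 0.16) [-0.51  0.33  1.94 -0.    0.87 -0.06]
-0.44 (0.583, 0.184, 0.16) [ 0.29  0.47  1.7  -0.    0.97  0.73]
-0.44 (0.543, -0.01, 0.25) [-0.04  0.26  1.78 -0.    1.1   0.4 ]
0.06 (0.445, -0.233, 0.16) [-0.51  0.33  1.94  0.    0.87 -0.56]
0.06 (0.583, 0.184, 0.16) [0.29 0.47 1.7  0.   0.97 0.23]
0.06 (0.543, -0.01, 0.25) [-0.04  0.26  1.78  0.    1.1  -0.1 ]
0.56 (0.445, -0.233, 0.16) [-0.51  0.33  1.94 -0.    0.87 -1.06]
0.56 (0.583, 0.184, 0.16) [ 0.29  0.47  1.7  -0.    0.97 -0.27]
0.56 (0.543, -0.01, 0.25) [-0.04  0.26  1.78 -0.    1.1  -0.6 ]
```

```bash
python3 - <<'E'
from h import *
a=.33
manip.move_to([.583,.184,.18],ori(a)); st(); snap('wrist','wc')
manip.move_to([.543,-.010,.25],ori(a)); st(); snap('wrist','wk')
manip.move_to([.445,-.233,.14],ori(a)); st(); snap('wrist','wn')
E
```

```text
t 2.24 p [0.5827 0.1849 0.1801] F [ 0.21 -0.06  0.23] w 0.0855
 t 3.14 p [ 0.5432 -0.0092  0.2498] F [0.03 0.37 0.71] w 0.0856
 t 4.23 p [ 0.446  -0.2325  0.1403] F [-0.35 -0.44 -0.24] w 0.0853
```

View pics/wc.png

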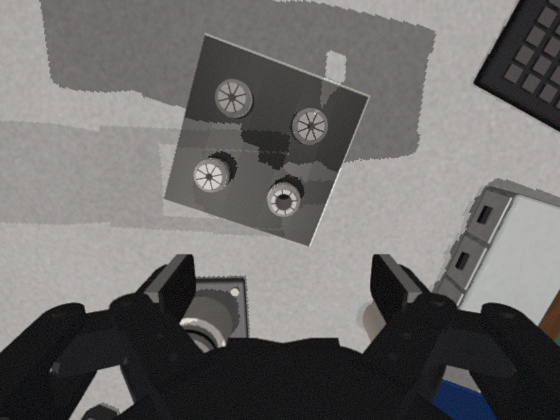

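View pics/wk.png

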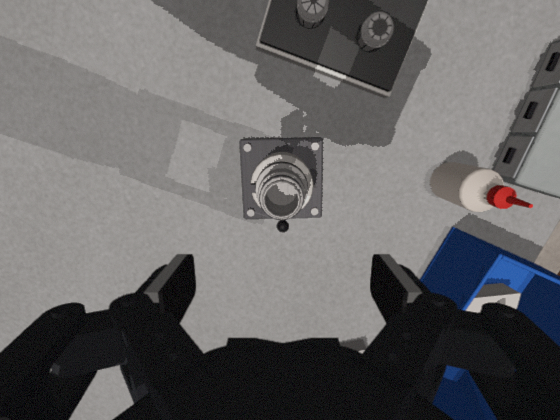

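View pics/wn.png

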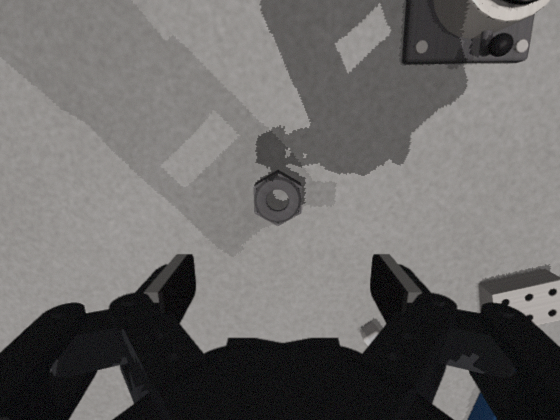

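```bash
python3 - <<'E'
from h import *
a=.33
manip.move_to([.4455,-.2335,.085],ori(a)); manip.hold(.3); st(); snap('wrist','wn2'); st()
crop('wn2',210,180,350,285,5,'wn2c'); crop('wn',240,160,320,230,8,'wnc');crop('wk',240,130,330,225,6,'wkc');crop('wc',255,170,315,225,10,'wcc')
E
```

```text
t 4.92 p [ 0.4464 -0.2339  0.0864] F [ 0.52 -0.72  0.  ] w 0.0854
 t 4.97 p [ 0.4462 -0.2338  0.0861] F [ 0.76  0.55 -0.19] w 0.0853
```

View pics/wn2c.png

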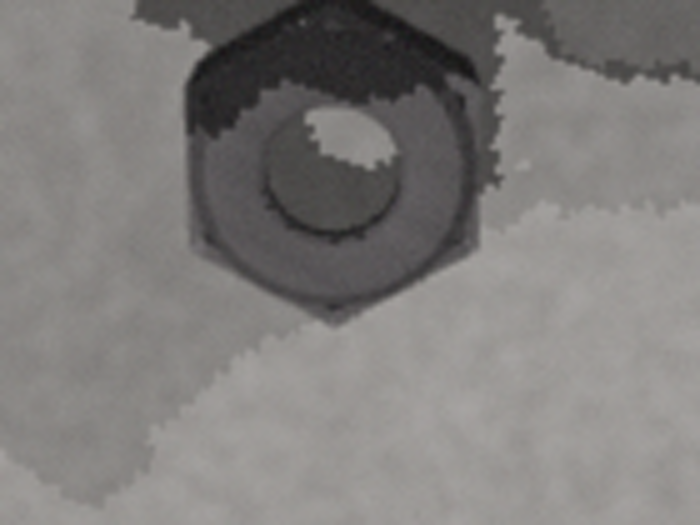

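View pics/wnc.png

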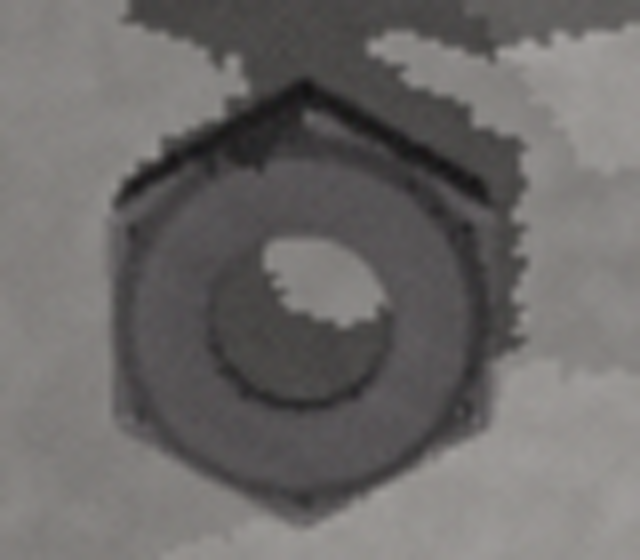

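View pics/wkc.png

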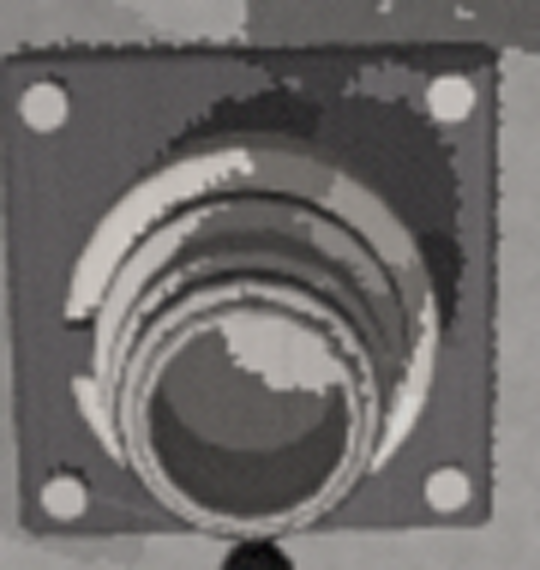

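View pics/wcc.png

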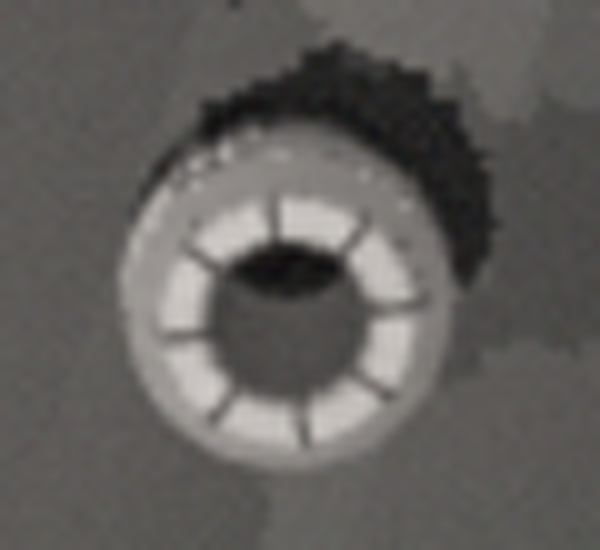

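```bash
python3 - <<'E'
from h import *
f=lambda u0,v0,s,U,V:(u0+(U+.5)/s-.5,v0+(V+.5)/s-.5)
print('nut2',atz('wn2',*f(210,180,5,333,168),.0245),'nut1',atz('wn',*f(240,160,8,303,322),.0245))
print('hex bottom corner',atz('wn2',*f(210,180,5,336,325),.0))
print('flats L/R', [atz('wn2',*f(210,180,5,u,240),.0) for u in(190,480)])
print('collet',atz('wc',*f(255,170,10,288,321),.064),'chuck',atz('wk',*f(240,130,6,250,414),.131))
print('base',[atz('wk',*f(240,130,6,*q),.01)[:2] for q in((45,107),(450,98),(447,490),(65,496))])
E
```

```text
nut2 [ 0.4406814  -0.23165578  0.0245    ] nut1 [ 0.44092564 -0.232227    0.0245    ]
hex bottom corner [ 0.45217287 -0.26564918  0.        ]
flats L/R [array([ 0.42308256, -0.25889283,  0.        ]), array([ 0.47079051, -0.24250153,  0.        ])]
collet [0.58344009 0.18530408 0.064     ] chuck [ 0.54119894 -0.00723575  0.131     ]
base [array([0.48440098, 0.01710229]), array([0.56812502, 0.04793343]), array([ 0.59892935, -0.03612015]), array([ 0.51513166, -0.06648499])]
```

```bash
python3 - <<'E'
from h import *
a=.33
manip.move_to([.4408,-.2319,.06],ori(a)); manip.hold(.2); st()
manip.servo_line([.4408,-.2319,.028],rate=.08); st()
manip.command_gripper(.050,30); st()
snap('wrist','wg1')
manip.hold(.2); f0=np.mean([manip.get_contact_force()[2] for _ in range(5)])
z=.027
while z>.010:
    manip.servo_line([.4408,-.2319,z],rate=.02); f=manip.get_contact_force()[2]-f0
    print(round(z,4),manip.get_position()[2].round(4),f.round(2))
    if f>3: break
    z-=.001
st()
E
```

```text
t 5.42 p [ 0.4414 -0.2323  0.0608] F [-0.76 -0.63  0.87] w 0.0852
 t 5.97 p [ 0.4406 -0.2318  0.0277] F [-0.31  0.62 -0.78] w 0.0854
 t 6.41 p [ 0.441  -0.232   0.0282] F [0.45 0.63 0.11] w 0.0499
0.027 0.0269 0.14
0.026 0.0259 -0.3
0.025 0.025 0.76
0.024 0.0239 0.28
0.023 0.0229 -0.08
0.022 0.0219 1.07
0.021 0.0209 0.09
0.02 0.0199 0.93
0.019 0.0189 0.83
0.018 0.0179 0.65
0.017 0.0169 0.69
0.016 0.0159 0.65
0.015 0.0149 0.71
0.014 0.0139 -0.02
0.013 0.0129 0.53
0.012 0.0119 0.24
0.011 0.0109 0.69
 t 10.91 p [ 0.4408 -0.2319  0.0109] F [-0.41 -0.53  0.15] w 0.0498
```

View pics/wg1.png

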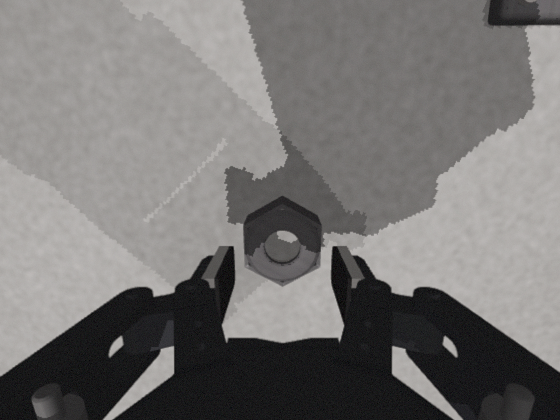

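```bash
python3 - <<'E'
from h import *
snap('wrist','wg2'); snap('scene','sg2'); st()
crop('wg2',180,170,390,340,3.8,'wg2c'); crop('sg2',130,190,250,280,6,'sg2c')
c=np.load('pics/wg2.npz'); print(c['cx'],c['cy'],proj('wg2',np.array([.4408,-.2319,.0245])))
E
```

```text
t 11.01 p [ 0.4408 -0.2319  0.011 ] F [-0.26 -0.29 -1.02] w 0.0501
282.5906169362409 209.39655273590455 [282.24133656 259.82424051]
```

View pics/wg2c.png

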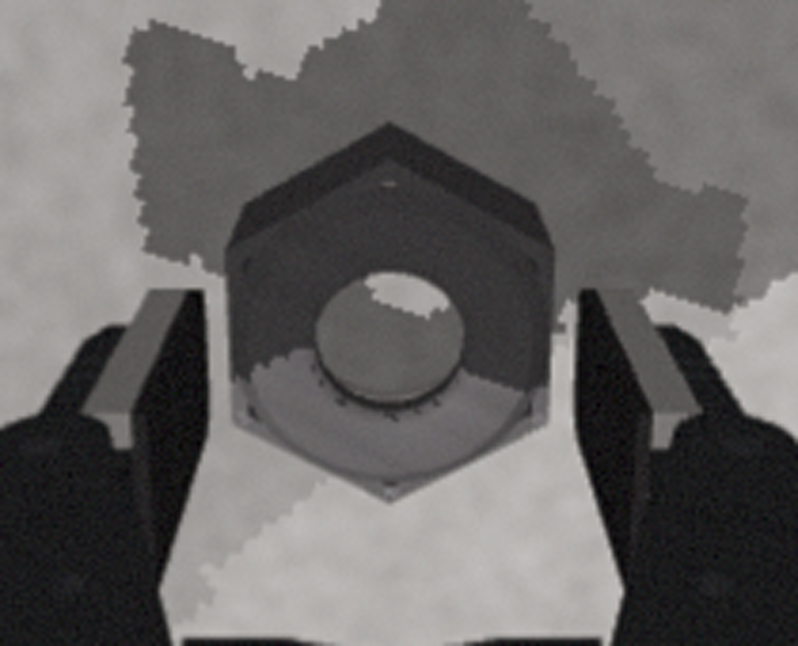

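View pics/sg2c.png

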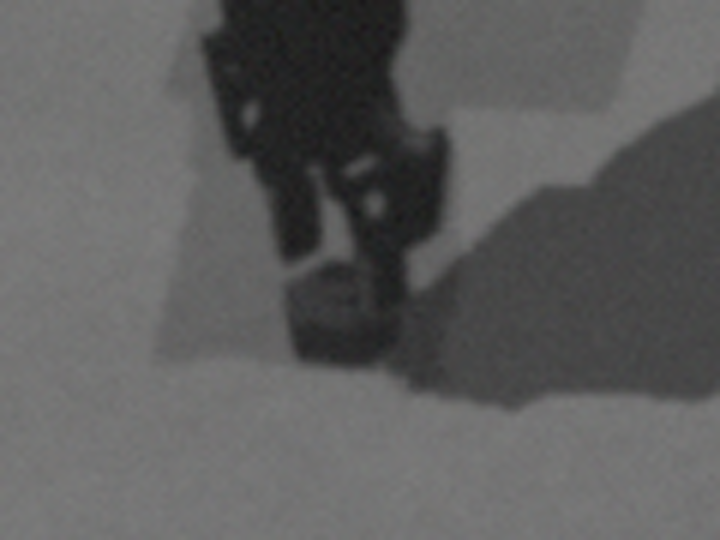

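```bash
python3 - <<'E'
from h import *
f0=np.mean([manip.get_contact_force()[2] for _ in range(8)])
z=.006
while z>-.024:
    manip.servo_line([.4408,-.2319,z],rate=.02); f=np.mean([manip.get_contact_force()[2] for _ in range(4)])-f0
    print(round(z,4),manip.get_position()[2].round(4),f.round(2))
    if f>2.5: break
    z-=.003 if z>-.008 else .001
st()
snap('wrist','wg3'); snap('scene','sg3')
crop('wg3',180,170,390,340,3.8,'wg3c'); crop('sg3',130,190,250,280,6,'sg3c')
E
```

```text
0.006 0.0058 0.58
0.003 0.0029 2.28
0.0 -0.0002 0.68
-0.003 -0.0031 1.75
-0.006 -0.0062 0.74
-0.009 -0.0091 1.05
-0.01 -0.01 0.33
-0.011 -0.011 1.16
-0.012 -0.0121 0.76
-0.013 -0.0131 0.3
-0.014 -0.0141 1.58
-0.015 -0.015 1.62
-0.016 -0.0161 1.06
-0.017 -0.0169 2.3
-0.018 -0.017 16.04
 t 15.16 p [ 0.441 -0.232 -0.017] F [-2.4   1.39 15.02] w 0.0499
```

View pics/wg3c.png

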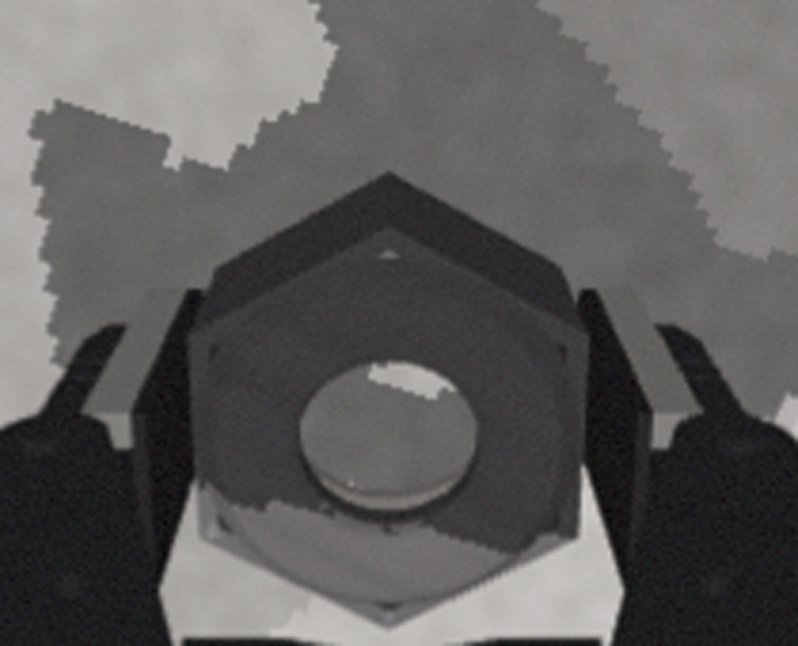

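View pics/sg3c.png

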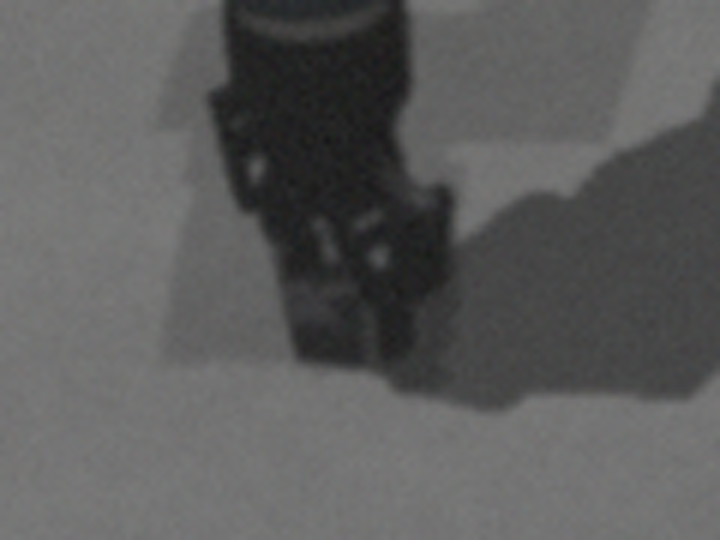

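```bash
python3 - <<'E'
from h import *
f=lambda u0,v0,s,U,V:(u0+(U+.5)/s-.5,v0+(V+.5)/s-.5)
P=atz('wg3',*f(180,170,3.8,389,433),.0245); p=np.load('pics/wg3.npz')['p']; d=P-p; a=.33
print(P,'y',d[0]*np.cos(a)+d[1]*np.sin(a),'z',d[0]*np.sin(a)-d[1]*np.cos(a))
manip.servo_line([.4408,-.2319,-.014],rate=.03); st()
manip.command_gripper(.040,80); manip.hold(.2); st()
snap('wrist','wg4'); crop('wg4',180,170,390,340,3.8,'wg4c')
f0=np.mean([manip.get_contact_force() for _ in range(8)],0);print(f0)
manip.servo_line([.4408,-.2319,.03],rate=.08); manip.hold(.2);st()
f0=np.mean([manip.get_contact_force() for _ in range(8)],0);print(f0)
snap('wrist','wg5'); crop('wg5',180,170,390,340,3.8,'wg5c')
E
```

```text
[ 0.44036738 -0.2302845   0.0245    ] y -1.0576456891085392e-05 z -0.0017891613591706028
 t 15.54 p [ 0.4409 -0.232  -0.0139] F [-0.08 -0.07 -0.07] w 0.0498
 t 15.97 p [ 0.4409 -0.2319 -0.0136] F [-0.61  0.66  9.41] w 0.0444
[-1.26366561  1.98799592  9.52828384]
 t 16.92 p [ 0.4404 -0.2317  0.0295] F [ 0.16  0.78 -2.32] w 0.0442
[ 0.16498765  0.77779683 -2.31891008]
```

View pics/wg4c.png

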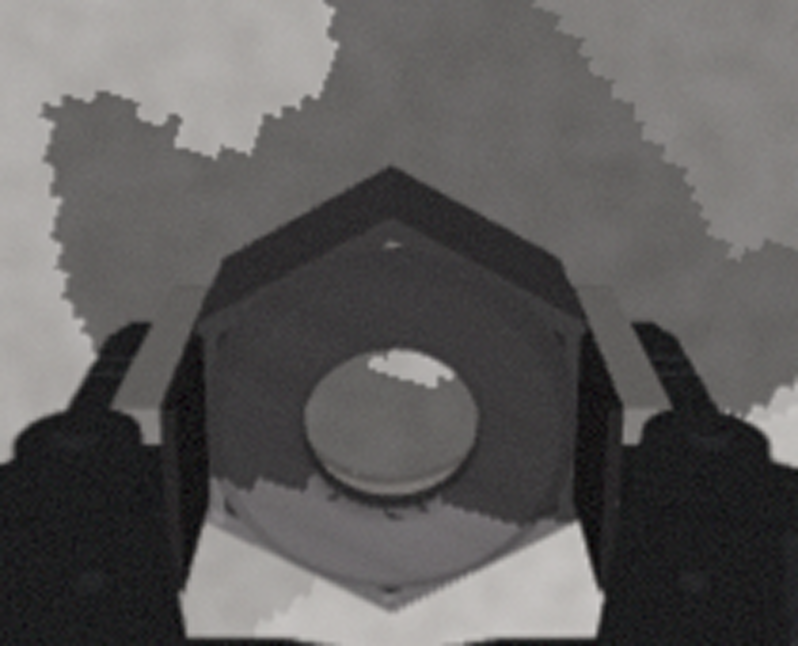

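View pics/wg5c.png

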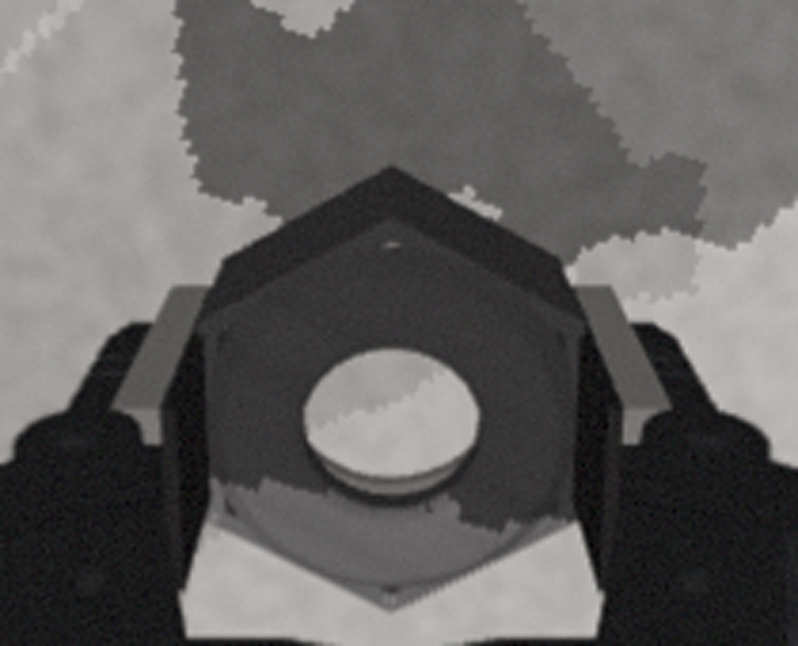

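```bash
python3 - <<'E'
from h import *
a=.33; ez=np.array([np.sin(a),-np.cos(a),0])
C=np.array([.5834,.1853,0])
manip.servo_line([.4408,-.2319,.16],rate=.2)
P=C+ez*.05
manip.move_to([P[0],P[1],.12],ori(a)); st()
manip.servo_line([P[0],P[1],.078],rate=.1); manip.hold(.5); st()
snap('wrist','wc2'); st()
crop('wc2',220,100,350,230,5,'wc2c')
E
```

```text
t 19.27 p [0.5995 0.1369 0.1199] F [-0.55 -0.56 -2.22] w 0.0442
 t 20.33 p [0.5997 0.1381 0.0782] F [ 0.92 -0.54 -2.24] w 0.0440
 t 20.38 p [0.5996 0.1381 0.0781] F [ 0.3  -0.3  -2.92] w 0.0444
```

View pics/wc2.png

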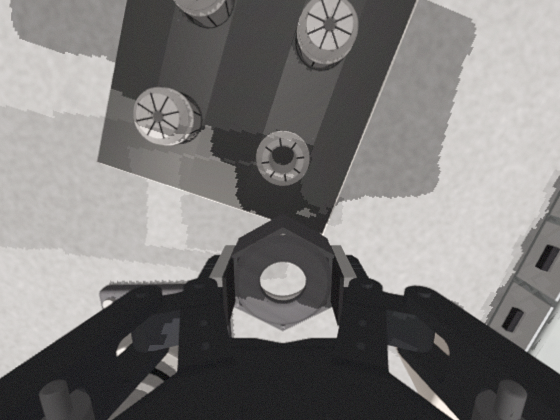

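View pics/wc2c.png

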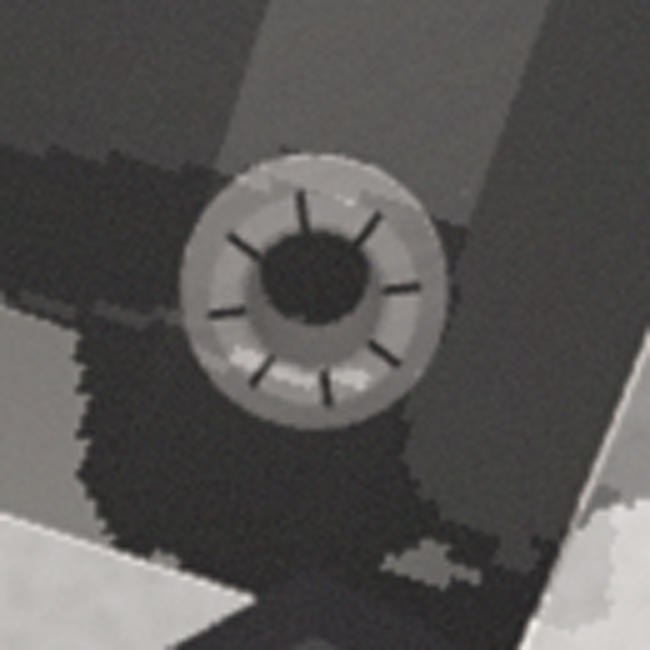

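```bash
python3 - <<'E'
from h import *
a=.33; ez=np.array([np.sin(a),-np.cos(a),0]);ey=np.array([np.cos(a),np.sin(a),0])
f=lambda u0,v0,s,U,V:(u0+(U+.5)/s-.5,v0+(V+.5)/s-.5)
P=atz('wc2',*f(220,100,5,314.5,299.7),.064); print('collet',P, tri([('wc2',*f(220,100,5,314.5,299.7)),('wc',*f(255,170,10,288,321)),('top0',*f(145,155,7,381,204))]))
p=np.load('pics/wg5.npz')['p']
N=atz('wg5',*f(180,170,3.8,392,422),p[2]+.0136+.0245); print('nut y,z',(N-p)@ey,(N-p)@ez)
for q in((392,218),(392,610)):
  N=atz('wg5',*f(180,170,3.8,*q),p[2]+.0136+.022); print('corner y,z',(N-p)@ey,(N-p)@ez)
E
```

```text
collet [0.58369786 0.18504223 0.064     ] [0.5836192  0.18489607 0.06216927]
nut y,z 0.00036849261833561903 -0.0012474277045275604
corner y,z 0.000338677264418404 -0.025562794467883548
corner y,z 0.0003955170602730166 0.026434077764372624
```

```bash
cat > press.py <<'E'
from h import *
import sys
def favg(n=3):
    r=[]
    for _ in range(n): manip.hold(.02); r.append(manip.get_contact_force())
    return np.mean(r,0)
a=.33
if __name__=='__main__':
    xy=[.5834,.1849]
    manip.servo_line([xy[0],xy[1],.080],rate=.1)
    manip.servo_line([xy[0],xy[1],.044],rate=.08); manip.hold(.3); st()
    f0=favg(6); print(f0.round(2))
    z=.041; pk=0
    while z>.010:
        manip.servo_line([xy[0],xy[1],z],rate=.03); f=favg(2)-f0; p=manip.get_position()
        print('%.4f %.4f'%(z,p[2]),(p[:2]-xy).round(4),f.round(2),'t%.2f'%manip.get_time())
        if f[2]>12.3: print('LIMIT'); break
        if pk>4 and f[2]<.67*pk: print('SNAP'); break
        pk=max(pk,f[2])
        z-=.0004 if f[2]>1.2 or z<.0375 else .001
    st()
E
python3 press.py
```

```text
t 21.93 p [0.5837 0.185  0.0445] F [ 0.29  0.15 -2.62] w 0.0445
[ 0.05  0.   -2.26]
0.0410 0.0408 [-0.0002 -0.    ] [ 0.23 -0.58 -1.44] t22.32
0.0400 0.0399 [-0.  0.] [ 0.24  0.16 -0.3 ] t22.60
0.0390 0.0389 [-0. -0.] [-0.76 -0.32  0.23] t22.88
0.0380 0.0380 [-0.  0.] [-0.45 -0.03 -0.14] t23.17
0.0370 0.0371 [0.0001 0.0001] [0.25 1.53 0.72] t23.45
0.0366 0.0367 [0.0001 0.0001] [-0.17  2.08  2.17] t23.73
0.0362 0.0363 [0.0001 0.0001] [-1.01  1.29  2.87] t24.02
0.0358 0.0359 [0.0001 0.0001] [-0.39  2.86  4.29] t24.30
0.0354 0.0355 [0.0001 0.0001] [-0.05  2.4   4.47] t24.58
0.0350 0.0351 [0.0001 0.    ] [-0.62  2.38  6.1 ] t24.87
0.0346 0.0347 [0.0001 0.    ] [-0.89  2.75  6.42] t25.15
0.0342 0.0343 [ 0.0001 -0.    ] [0.04 2.53 6.96] t25.43
0.0338 0.0327 [-0.0011 -0.0007] [ 0.28 -0.36 -2.46] t25.72
SNAP
 t 25.72 p [0.5823 0.1842 0.0327] F [ 0.31 -0.62 -4.54] w 0.0443
```

```bash
python3 - <<'E'
from press import *
manip.hold(.4); st(); print(favg(4).round(2))
snap('wrist','ws1'); snap('scene','ss1'); crop('ws1',180,170,390,340,3.8,'ws1c'); crop('ss1',305,150,405,245,6,'ss1c')
E
```

```text
t 26.12 p [0.5832 0.1848 0.0336] F [-0.32 -0.32 -4.16] w 0.0442
[-0.25  0.14 -4.49]
```

View pics/ws1c.png

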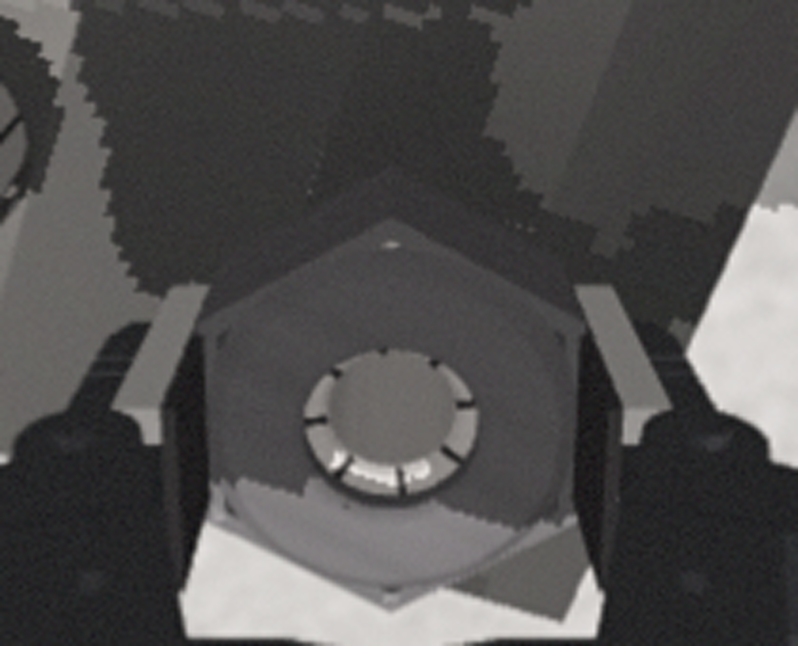

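View pics/ss1c.png

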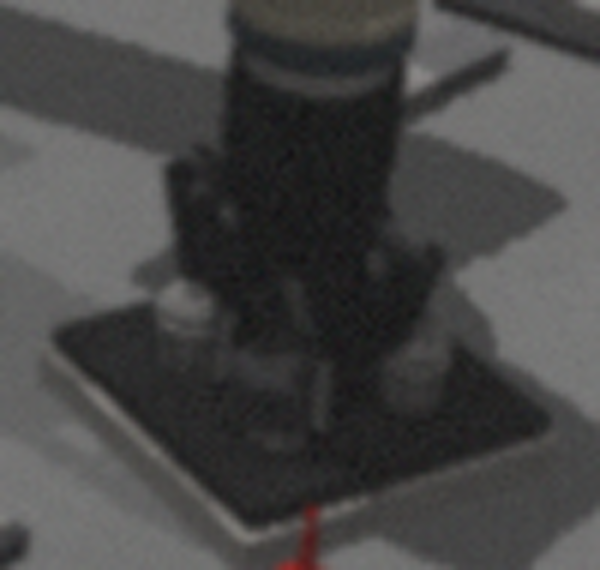

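```bash
python3 - <<'E'
from press import *
ez=np.array([np.sin(a),-np.cos(a),0])
manip.servo_line([.5832,.1848,.10],rate=.08); st()
manip.servo_line([.5832,.1848,.20],rate=.15); manip.hold(.2); print(favg(4).round(2)); snap('scene','sl1')
P=np.array([.5415,-.0085,0])+ez*.055
manip.servo_line([P[0],P[1],.20],rate=.15); st()
manip.servo_line([P[0],P[1],.16],rate=.1); manip.hold(.5); st()
snap('wrist','wk2'); st()
crop('wk2',210,100,360,230,5,'wk2c'); crop('sl1',305,100,405,245,4,'sl1c')
E
```

```text
t 27.26 p [0.5828 0.1847 0.0995] F [ 0.62  1.02 -5.08] w 0.0444
[-0.15  0.14 -4.68]
 t 30.18 p [ 0.5594 -0.0599  0.2   ] F [ 0.11 -0.87 -4.66] w 0.0446
 t 31.23 p [ 0.5594 -0.0606  0.1602] F [ 0.11 -0.51 -4.72] w 0.0446
 t 31.28 p [ 0.5594 -0.0606  0.1602] F [ 0.59 -0.07 -4.91] w 0.0445
```

View pics/wk2.png

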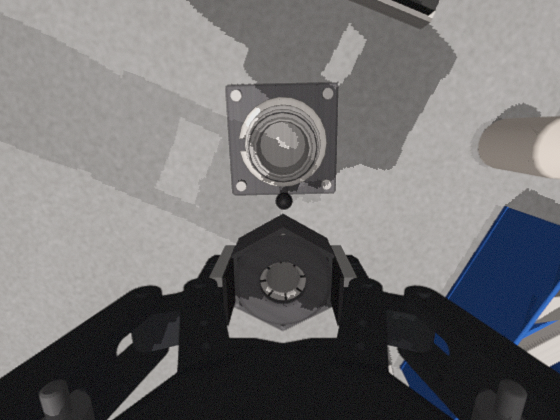

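View pics/wk2c.png

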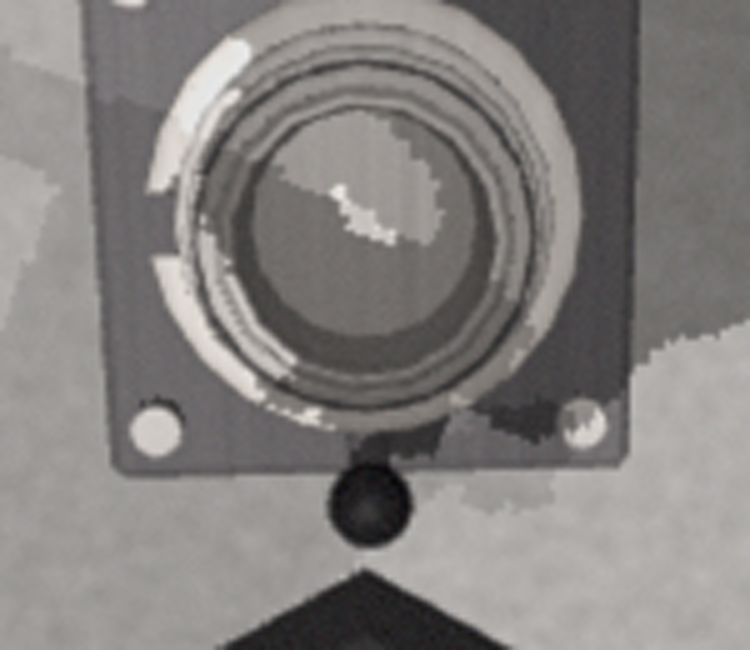

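View pics/sl1c.png

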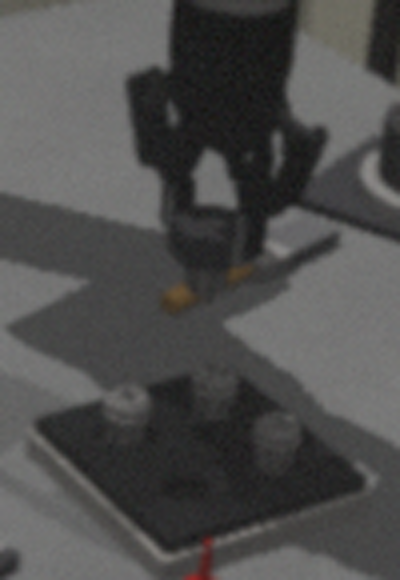

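```bash
python3 - <<'E'
from h import *
f=lambda u0,v0,s,U,V:(u0+(U+.5)/s-.5,v0+(V+.5)/s-.5)
print('knob',tri([('top0',*f(240,170,9,463,230)),('wk2',*f(210,100,5,370,505)),('wk',*f(240,130,6,257,570))]))
# overlay predicted rings for candidate center
im=cv2.imread('pics/wk2.png')[100:200,235:335]
s=6; im=cv2.resize(im,None,fx=s,fy=s,interpolation=cv2.INTER_CUBIC)
cv2.imwrite('pics/wk2z.png',im)
c=np.array([.5415,-.0085])
for r,z,col in((.0174,.132,(0,0,255)),(.019,.131,(0,255,0)),(.0218,.126,(255,0,0)),(.0174,.092,(0,255,255))):
    pts=[]
    for t in np.linspace(0,2*np.pi,90):
        u,v=proj('wk2',np.array([c[0]+r*np.cos(t),c[1]+r*np.sin(t),z])); pts.append(((u-235+.5)*s-.5,(v-100+.5)*s-.5))
    cv2.polylines(im,[np.int32(np.round(pts))],True,col,1)
cv2.imwrite('pics/wk2o.png',im)
E
```

```text
knob [ 0.55966859 -0.0572716   0.04955116]
```

View pics/wk2z.png

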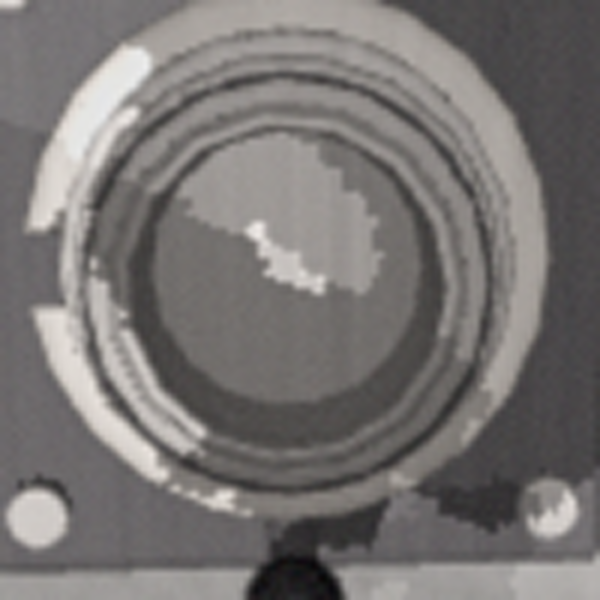

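View pics/wk2o.png

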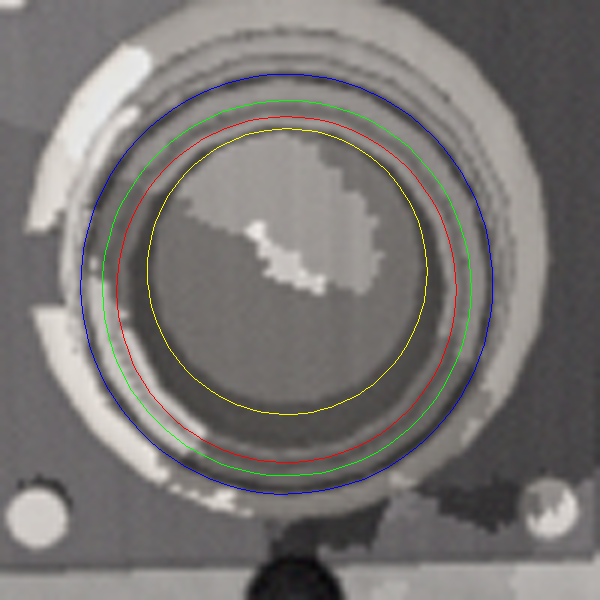

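```bash
cat > place.py <<'E'
from press import *
xy=np.array([.5413,-.0085])
def down(xy,z,zend,lim):
    while z>zend-1e-6:
        manip.servo_line([xy[0],xy[1],z],rate=.03); f=favg(2)-f0; p=manip.get_position()
        print('%.4f %.4f'%(z,p[2]),(p[:2]-xy).round(4),f.round(2),'t%.2f'%manip.get_time())
        if f[2]>lim or np.hypot(*f[:2])>5: print('STOP'); return z
        z-=.003 if z>.1295 else .0007
    return z
if __name__=='__main__':
    manip.servo_line([.5594,-.0606,.18],rate=.1)
    manip.servo_line([*xy,.18],rate=.1)
    manip.servo_line([*xy,.150],rate=.08); manip.hold(.3); st(); f0=favg(5); print(f0.round(2))
    snap('wrist','wp1')
    down(xy,.147,.1122,3.0); st(); snap('wrist','wp2')
    crop('wp2',180,170,390,340,3.8,'wp2c')
E
python3 place.py
```

```text
t 33.16 p [ 0.5416 -0.0085  0.1504] F [ 0.82 -1.35 -4.04] w 0.0443
[ 0.37 -0.01 -4.41]
0.1470 0.1468 [-0.0002  0.    ] [-0.17 -0.04  0.12] t33.58
0.1440 0.1438 [-0.0001  0.    ] [-0.2   0.19  0.32] t33.86
0.1410 0.1409 [-0.0001  0.    ] [-0.38  0.41 -0.64] t34.14
0.1380 0.1378 [-0.0001 -0.    ] [-0.09 -0.01 -0.23] t34.42
0.1350 0.1348 [-0.0001  0.    ] [-0.64  0.05 -0.27] t34.71
0.1320 0.1319 [-0.0001 -0.    ] [ 0.05 -0.12 -0.28] t34.99
0.1290 0.1288 [-0.0001  0.    ] [-0.23  0.42  0.61] t35.27
0.1283 0.1283 [ 0. -0.] [-0.14 -0.22 -0.35] t35.56
0.1276 0.1276 [-0.  0.] [-0.44 -0.34 -0.24] t35.84
0.1269 0.1269 [-0.  0.] [-0.53 -0.13 -0.01] t36.12
0.1262 0.1262 [-0. -0.] [-0.07 -0.49 -0.45] t36.41
0.1255 0.1255 [-0. -0.] [-0.38 -0.   -0.05] t36.69
0.1248 0.1248 [-0. -0.] [-0.51 -0.21 -0.01] t36.98
0.1241 0.1241 [0. 0.] [-0.38  0.42 -0.37] t37.26
0.1234 0.1234 [-0.  0.] [-0.65 -0.1  -0.34] t37.54
0.1227 0.1227 [-0.0001 -0.    ] [-0.22 -0.4   0.34] t37.83
0.1220 0.1220 [-0. -0.] [-0.25 -0.43 -0.67] t38.11
0.1213 0.1213 [-0.  0.] [ 0.23 -0.31  0.07] t38.39
0.1206 0.1206 [-0. -0.] [-0.62  0.41  0.21] t38.67
0.1199 0.1199 [-0.0001 -0.    ] [-0.54 -0.28 -0.07] t38.96
0.1192 0.1191 [-0.  0.] [-0.46  0.38  0.35] t39.24
0.1185 0.1185 [-0.  0.] [-0.86 -0.    0.02] t39.52
0.1178 0.1178 [-0.  0.] [-0.5   0.15  0.38] t39.81
0.1171 0.1171 [-0.  0.] [-0.49  0.97 -0.3 ] t40.09
0.1164 0.1164 [-0. -0.] [-0.39  1.06  0.17] t40.38
0.1157 0.1157 [-0.  0.] [-0.74  0.67 -0.15] t40.66
0.1150 0.1150 [-0. -0.] [-0.29  0.64 -0.16] t40.94
0.1143 0.1142 [-0.  0.] [-0.64  0.2  -0.04] t41.23
0.1136 0.1136 [-0.  0.] [-0.74  0.77 -0.79] t41.51
0.1129 0.1129 [-0.  0.] [0.43 0.58 0.86] t41.79
0.1122 0.1124 [ 0.0001 -0.    ] [-1.94  1.3   4.52] t42.08
STOP
 t 42.08 p [ 0.5414 -0.0085  0.1124] F [-1.72  0.97  0.65] w 0.0443
```

```bash
python3 - <<'E'
from press import *
manip.command_gripper(.040,20); manip.hold(.2); st()
manip.command_gripper(.060,20); manip.hold(.2); st()
snap('wrist','wr1'); crop('wr1',180,170,390,340,3.8,'wr1c')
E
```

```text
t 42.54 p [ 0.5414 -0.0085  0.1124] F [-1.44  0.5   1.84] w 0.0446
 t 43.04 p [ 0.5414 -0.0085  0.1122] F [-0.15 -0.65  0.58] w 0.0601
```

View pics/wr1c.png

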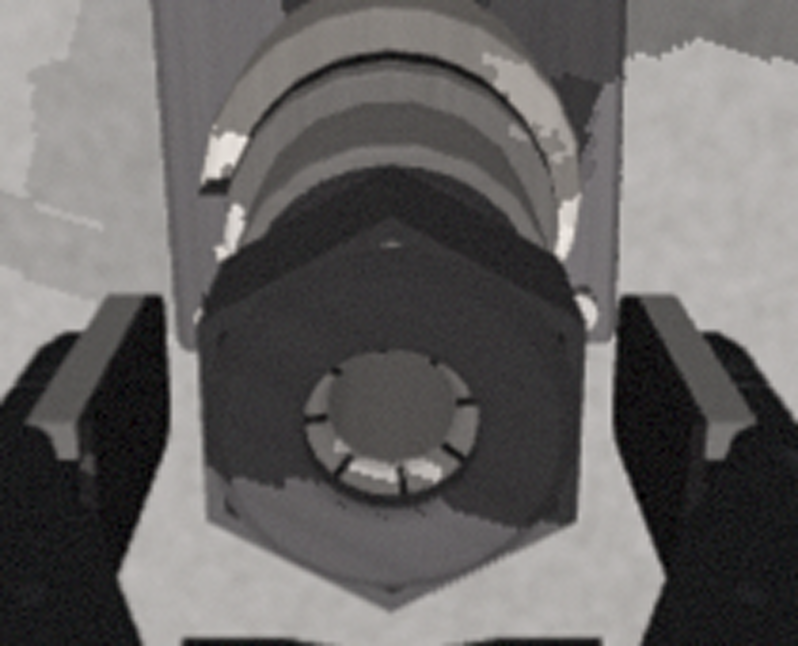

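The picture shows the nut seated with both pads clear of its flats at crop columns about 168 and 617. I'll retreat straight up and check again.

```bash
python3 - <<'E'
from press import *
manip.servo_line([.5414,-.0085,.20],rate=.08)
manip.servo_line([.5594,-.0606,.20],rate=.15); manip.hold(.3); st(); snap('wrist','wr2')
manip.servo_line([.42,-.20,.25],rate=.25); manip.hold(.3); snap('scene','sr2'); snap('top','tr2'); st()
crop('wr2',230,90,340,200,5.4,'wr2c'); crop('sr2',240,180,410,260,4.7,'sr2c')
im=np.hstack([cv2.imread('pics/wr2c.png')])
E
```

```text
t 45.16 p [ 0.5592 -0.06    0.2   ] F [ 0.07 -0.76  0.28] w 0.0597
 t 46.58 p [ 0.4202 -0.1996  0.2498] F [-0.86  0.5  -0.64] w 0.0600
```

View pics/wr2c.png

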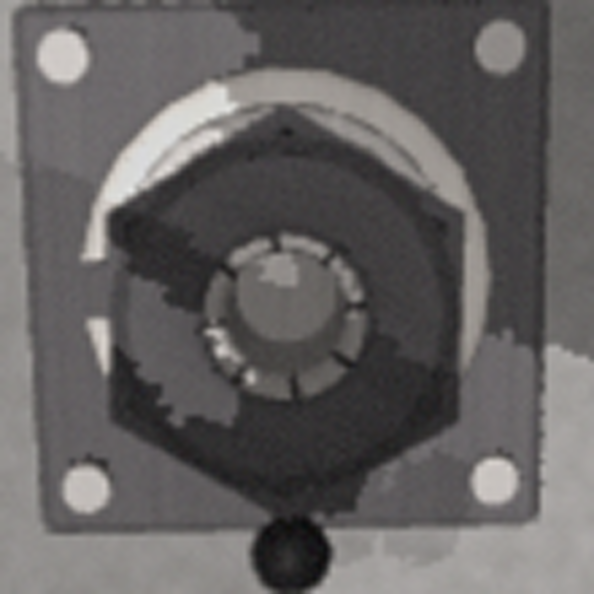

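View pics/sr2c.png

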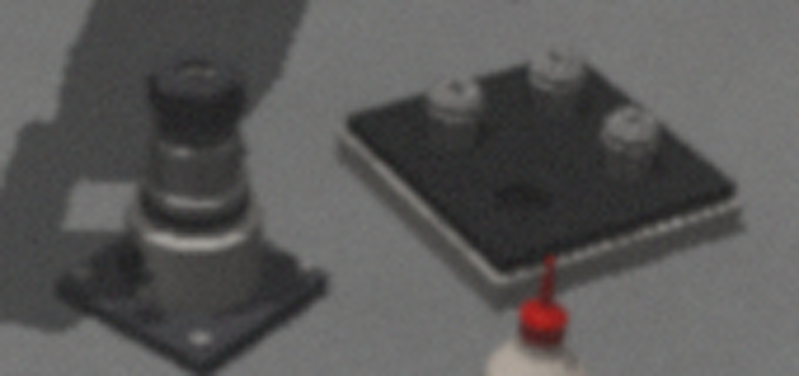

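View pics/tr2.png

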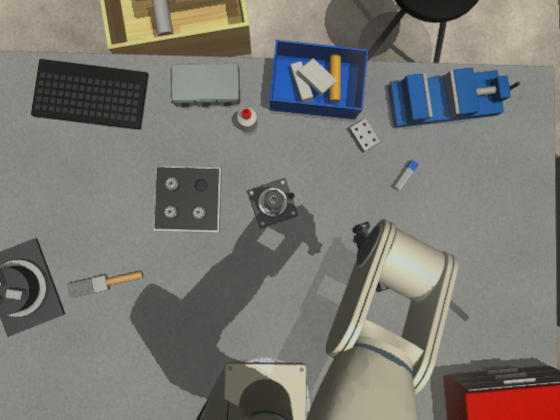

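```bash
python3 - <<'E'
from press import *
f=lambda u0,v0,s,U,V:(u0+(U+.5)/s-.5,v0+(V+.5)/s-.5)
for q in((286,107),(461,211),(459,420),(287,517),(110,422),(110,212)): print(atz('wr2',*f(230,90,5.4,*q),.148).round(4))
st(); manip.sign_off()
E
```

```text
[0.5334 0.0152 0.148 ]
[0.5585 0.0106 0.148 ]
[ 0.5675 -0.0142  0.148 ]
[ 0.5504 -0.0337  0.148 ]
[ 0.5244 -0.0293  0.148 ]
[ 0.5165 -0.004   0.148 ]
 t 46.58 p [ 0.4202 -0.1996  0.2498] F [-0.86  0.5  -0.64] w 0.0600
the job is handed in; nothing more can be done
```

The collet nut is snapped onto the 16 mm collet, and the pair sits on the chuck nose with the gripper clear. I handed the job in at about 47 s.

- **Press:** The force rose to about 7 N, or about 9 N if the 2.4 N nut weight is counted, then dropped at once. Afterwards the tool carried about 4.6 N, the weight of nut and collet together. The scene picture shows the collet hanging from the nut.
- **Placing:** The collet entered the chuck bore without catching. First contact came at tool height 0.1124 m, which is where the nut should rest on the thread. I stopped at about 4.5 N, eased the grip to 20 N and opened.
- **Last checks:**
  - The nut looks level and centred, with the collet nose still in its hole. Its corners measure about (0.542, -0.009), within 1 mm of the chuck axis.
  - The other three collets stand in their pockets.
  - In the final overhead view, the brush, bottle, gauge block and tube look unmoved. The arm hid most of the spanner in that view, so I could not check all of it.

**What disagreed or went rough:**
- **Fingertips:** They are about 17 mm behind the TCP at 50 mm opening, not 22 mm ahead as stated. The wrist picture and a touch on the bench agreed on this. That bench touch reached about 15 N, more than I intended.
- **Gripping the nut:** The closing jaws pushed the nut onto the bench with about 9 N.
- **Nut position:** The overhead camera put the nut about 4 mm from where the wrist camera did. I went by the wrist camera.

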